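Free the angle fence and nest the channel offcuts

ROBOT

A 7-joint arm with a two-finger parallel gripper is mounted at the origin on the work surface. World frame = base frame: x ahead of the robot, y to its left, z up, the work surface at z = 0. Lengths are in m, angles in rad, forces in N, time in s.
With the tool pointing down it reaches from about 0.4 to 0.9 m from the base axis. Payload 5.6 kg.
Tool frame: the origin (TCP) lies midway between the tips of the shut fingers; the grasp point (between the pads) lies 19 mm behind it; z points along the fingers, y is the line along which they close (so a half turn about z gives the same grasp; the last joint's range is limited). The gripper opens to 92 mm and grips with 3 to 60 N. Pads are 20 mm wide; open, the fingers measure 128 mm over their backs; the gripper's body (75 mm by 189 mm) begins 69 mm behind the grasp point.
Start: joints at [-1.364, 0.468, -0.012, 1.603, 0.006, 1.071, -0.056], TCP at [0.161, 0.63, 0.215] pointing down, gripper open.
Joint ranges: [-2.53, 2.53], [-0.31, 2.02], [-1.57, 1.55], [0.28, 2.44], [-1.29, 4.43], [0.15, 1.84], [-2.92, 2.92]. Speed limits (rad/s): [2.57, 2.57, 3.14, 3.14, 3.14, 3.14, 3.14].

INTERFACE

Orientations are given as a 3x3 rotation matrix whose columns are the frame's x, y, z axes.
In Python, from station import env, effector, solver, viewer, workorder, search_frame, tip_of gives the robot as it stands. Calls block until the motion is done:
- env.reach(position, orientation): joint-space move of the TCP to a pose.
- env.movel(position, frame=None, rate=0.15): straight line of the TCP; frame=None keeps the orientation; rate is the mean speed in m/s.
- env.goto_joints(angles): joint-space move.
- effector.release() and effector.grasp(squeeze=None): open the fingers fully, or close them until they stop; squeeze is the grip in N (None keeps the last).
- env.pause(seconds).
- solver.inverse_kinematics(position, orientation): joint angles nearest the present ones, or None.
- env.sense(): the state.
- viewer.read_camera(name): name is "scene" or "top" or "wrist"; returns (picture, depth): 420x560x3 uint8, red, green, blue; 420x560 float32, m along the optical axis (not along the pixel's ray), 0 where there is no reading.
- viewer.camera_info(name): a dict with "intrinsics" (3x3 intrinsics, pixels), "eye" and "rotation" of the camera in the world; the wrist camera has in their place "T_tool_cam" (4x4, takes a point from camera to tool coordinates, whose origin is the TCP and whose axes are the flange's). Camera axes: x right, y up, looking along -z (the intrinsics and any distortion apply to the point x, -y, -z); pixel columns grow to the right and rows downward; lengths in m; the calibration is good to about 2 mm. A picture is of the moment at which its call begins: read the wrist's pose just before it. camera_info takes no time and is no camera call.
A pose or a line that the arm cannot do raises env.PlanningError and nothing moves.
- workorder.finish_job(): hands the job in; it is judged then, once.
Trained networks look in the newest picture that a camera, given by its name, has taken for a name from the list of things; names that differ only in an ending like _2 or _b are one class to them, and where a whole thing is asked for, a point or a joint stands for the part that bears it (a point fixed in the world has none). Each returns a list of dicts, best first, with "score" (0 to 1); they miss things now and then, are a little off and sometimes report something else, mostly with a low value. They report only what shows in the picture. A call takes as long as a camera call. They do not tell look-alikes from the thing itself.
- search_frame(camera, name): "at" ([x, y, z] in m, in world coordinates, good to about 4 mm: the middle of the surface that is visible of it).
- tip_of(camera, name): "at" ([x, y, z] in m, in world coordinates, good to about 4 mm: a listed point, or the origin of a listed thing).
The state is a dict: "t": time; "joint_positions": joint angles; "joint_velocities": joint speeds; "tau": joint torques, N m; "ee_pos": TCP position; "tcp_rot": TCP orientation; "wrist_force": force on the tool from outside, world axes, zero at the start; "moment": the same for the moment, N m; "gripper_width": finger opening in m; "grasp_force": force on a finger pad.
Only numpy, scipy, OpenCV 4.12 (cv2) and the standard library are available. Lean on these libraries where they do the work, as an engineer would, in place of code of your own. Each camera call takes 0.05 s, during which the arm holds its last target. There are 200 camera calls.

TASK

The steel angle fence in the grey tray is wanted on the pale aluminium plate, but two channel offcuts stand on its foot. Without shifting the fence, first set both offcuts aside flat on the green mat and let go of them; then lay the fence flat inside the plate's raised frame, its upright rib on the side of the red edge. Finally put the offcuts back in the grey tray, interlocked to save room: the blue one flat on the tray floor with its legs up, the yellow one legs down over it, so that each has one leg inside the other, lengths parallel and ends roughly level; tip nothing over and leave the spool, grinder and jar where they are.

Things in the scene. Friction and masses are not known exactly. Their poses are not given: they have to be found in the camera images.
- fence: Loose steel angle fence, 0.42 kg, L section. Foot 6 mm thick, x -86 to +6 mm, y -85 to +85; upright rib x -6 to +6, y -85 to +85, top 42 mm above the underside. Origin: on the underside below the rib's middle; z up. Grip the rib across x near y = 0. It starts on the tray floor, the offcuts on its foot near x -45, y +42 and -42 (either way round), turned up to 0.06 rad from it.
- channel_up: Loose blue steel channel offcut, legs up (U), 0.15 kg: 50 mm long (x), 50 wide (y), 30 high; web (underneath) and legs 4 mm thick; legs run along x at y = +23 and -23 mm (centres), 42 mm clear between them, ends open. Origin: centre of the underside, z up. Grip it across y over both legs.
- channel_down: Loose yellow channel offcut, 0.19 kg, legs down: 66 mm long (x), 50 wide (y), 30 high; web (on top) and legs 4 mm thick, legs along x at y = +-23 mm, ends open. Origin: centre, at foot height; z up. Grip across y (50 mm), or for nesting over the web's ends along x (66 mm). Nested, it is parallel to the blue one, origin 4 mm above blue's and 6 to 18 mm (best 12) to either side of it in y.
- tray: Fixed grey plastic storage tray, 146 (x) x 220 (y) mm outside, walls 4 mm thick, 12 mm high, floor 3 mm thick. Origin: centre of the underside (on the table); z up. The fence and both offcuts are in it at the start.
- plate: Fixed aluminium plate with a raised frame, 132 (x) x 210 (y) mm outside; floor inside 116 x 194 mm, 4 mm above the table; frame bars 8 mm wide, tops 10 mm above the table, the +x bar red. Origin: centre of the underside (on the table); z up. A centred fence with the same yaw has its origin at x = +40 mm, y = 0 here.
- mat: Fixed green plastic mat, 150 (x) x 220 (y) x 4 mm thick: the side area, empty at the start. Origin: centre of the underside (on the table).
- spool: Loose wire spool standing on its flange, 64 mm diameter, 30 mm high; bystander. Origin: centre of the underside.
- grinder: Loose small angle die grinder, about 220 mm long, up to 60 mm high; bystander. Origin: under the middle of its aluminium barrel; its x axis runs along the barrel to the head.
- can: Loose red jar with black lid, 54 mm diameter, 75 mm high; bystander. Origin: centre of the underside.
There are look-alikes about, which are no part of the job. Of the things like the channel_down, leave any that is brown, pink or turquoise; of the rest the smaller one is meant.

How it is judged:
On the way, in this order (a step that is already met when the one before it is completed fails the run):
1. both offcuts lie flat and released on the green mat while the fence has not been shifted (x of channel_up in the frame of mat between -0.075 and 0.075 m and y of channel_up in the frame of mat between -0.11 and 0.11 m and z of channel_up in the frame of mat between -0.002 and 0.009 m and linear speed of each of channel_up, channel_down below 0.02 m/s and angle between each of channel_up, channel_down's own z axis and vertical below 0.08 rad and contact force between the fingers and channel_up below 0.1 N and x of channel_down in the frame of mat between -0.075 and 0.075 m and y of channel_down in the frame of mat between -0.11 and 0.11 m and z of channel_down in the frame of mat between -0.002 and 0.009 m and contact force between the fingers and channel_down below 0.1 N and distance of fence from where it was at the start of the episode below 0.03 m), for 0.2 s.
2. with both offcuts still clear of the tray, the fence lies flat and released inside the plate's frame, rib on the red side (x of fence in the frame of plate between 0.022 and 0.058 m and y of fence in the frame of plate between -0.018 and 0.018 m and z of fence in the frame of plate between 0 and 0.0075 m and linear speed of fence below 0.02 m/s and angle between fence's own z axis and vertical below 0.08 rad and contact force between the fingers and fence below 0.1 N and horizontal distance between each of channel_up, channel_down and tray above 0.12 m), for 0.2 s.
At the end, for the whole second after the job is handed in: Fence flat in the plate's frame (within 18 mm of centred, rib on the red side); blue channel flat on the tray floor, legs up; yellow level over it, legs down, interlocked (under 9 mm higher, within 24 mm sideways, 20 mm lengthwise, 0.3 rad); all released and at rest (x of fence in the frame of plate between 0.022 and 0.058 m and y of fence in the frame of plate between -0.018 and 0.018 m and z of fence in the frame of plate between 0 and 0.0075 m and linear speed of each of fence, channel_up, channel_down below 0.02 m/s and angle between each of fence, channel_up, channel_down's own z axis and vertical below 0.08 rad and contact force between the fingers and fence below 0.1 N and x of channel_up in the frame of tray between -0.055 and 0.055 m and y of channel_up in the frame of tray between -0.09 and 0.09 m and z of channel_up in the frame of tray between 0 and 0.007 m and x of channel_down in the frame of channel_up between -0.02 and 0.02 m and y of channel_down in the frame of channel_up between -0.024 and 0.024 m and z of channel_down in the frame of channel_up between 0 and 0.009 m and angle between the x axis of channel_down and the x axis of channel_up, either way round below 0.3 rad and contact force between the fingers and channel_up below 0.1 N and contact force between the fingers and channel_down below 0.1 N); the robot touches nothing.
It fails at once if the spool, grinder or jar moved by more than 30 mm (distance of any of spool, grinder, can from where it was at the start of the episode above 0.03 m).
It fails at once if an offcut or the fence tipped over (angle between any of channel_up, channel_down, fence's own z axis and vertical above 0.6 rad).
It also fails if it takes over 128 s, if anything falls off the work surface, if the arm or the gripper's body presses on something with over 40 N, if the wrist force passes 120 N, or if a joint passes its speed limit or range.

## Working session

There is one attempt and no reset: what is moved stays moved. The work goes in short steps, each a Python script; the robot and the scene stay as the last script left them, time stands still between calls to the robot, and variables do not carry over. Pictures are saved under pics/ and viewed, at most 14 in all, crops included, and the job is handed in when it is done.

```bash
ls; mkdir -p pics
python3 - <<'E'
from station import *
import cv2
for c in ["scene","top"]:
    im,d=viewer.read_camera(c); cv2.imwrite(f"pics/{c}0.png",im[:,:,::-1])
    i=viewer.camera_info(c); print(c,i)
    for n in ["fence","channel_up","channel_down","tray","plate","mat","spool","grinder","can"]:
        for f in (search_frame,tip_of):
            try: print(n,f.__name__,[(round(r["score"],2),[round(float(x),3) for x in r["at"]]) for r in f(c,n)][:4])
            except Exception as e: print(n,f.__name__,e)
print(env.sense())
E
```

```text
pics
scene {'intrinsics': array([[478.93983313,   0.        , 275.71820282],
       [  0.        , 478.93983313, 209.38333975],
       [  0.        ,   0.        ,   1.        ]]), 'eye': array([1.12609618, 0.62210966, 0.88539072]), 'rotation': array([[-0.66123611, -0.53906557,  0.52170405],
       [ 0.75016296, -0.4707623 ,  0.46436881],
       [-0.00472664,  0.69842048,  0.71567206]])}
fence call [(0.61, [0.62, 0.02, 0.022])]
fence call [(0.91, [0.619, 0.001, 0.004])]
channel_up call [(0.72, [0.577, -0.048, 0.023])]
channel_up call [(0.64, [0.574, -0.042, 0.009])]
channel_down call [(0.86, [0.681, 0.39, 0.038]), (0.86, [0.274, 0.343, 0.042]), (0.85, [0.585, 0.053, 0.035]), (0.78, [0.414, 0.103, 0.031])]
channel_down call [(0.93, [0.666, 0.521, -0.001]), (0.85, [0.409, 0.095, 0.002]), (0.79, [0.265, 0.331, -0.001]), (0.71, [0.582, 0.045, 0.006])]
tray call [(0.76, [0.612, 0.047, 0.005])]
tray call [(0.96, [0.585, 0.012, 0.001])]
plate call [(0.88, [0.5, 0.319, 0.001])]
plate call [(0.92, [0.494, 0.311, -0.003])]
mat call [(0.94, [0.506, -0.286, 0.004]), (0.32, [0.575, -0.046, 0.022]
[... 1926 characters left out ...]
array([-5.61058976e-04, -1.61972214e-03, -2.32333600e-04, -4.58260847e-05,
        5.60481070e-04, -6.64647907e-04, -4.92048622e-04]), 'tau': array([-4.01131938e-04, -5.20405555e+01, -1.24254101e-02, -2.44055432e+01,
       -5.66013961e-02,  1.12895365e-02,  3.05258914e-05]), 'ee_pos': array([0.16070085, 0.62982437, 0.21458856]), 'tcp_rot': array([[-9.68953121e-01,  2.47244513e-01,  1.97255629e-05],
       [ 2.47244513e-01,  9.68953121e-01,  2.87464784e-05],
       [-1.20057367e-05,  3.27310272e-05, -9.99999999e-01]]), 'wrist_force': array([ 0.5740074 , -0.0779258 ,  0.92482612]), 'moment': array([0.0438832 , 0.01844809, 0.0181232 ]), 'grasp_force': 0.0, 'gripper_width': 0.09172702709960237}
```

View pics/top0.png

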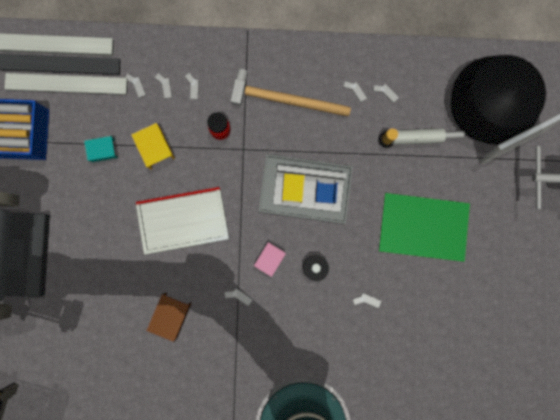

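View pics/scene0.png

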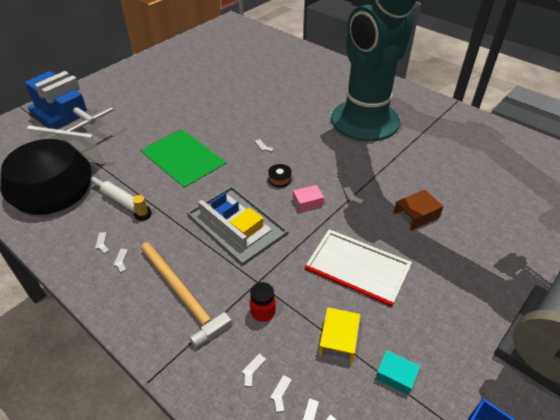

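```bash
cat > h.py <<'E'
from station import *
import numpy as np, cv2
RANGES=dict(yellow=((20,120,90),(34,255,255)),blue=((105,130,50),(128,255,255)),green=((50,120,50),(80,255,255)))
def shot(cam,save=None):
    s=env.sense(); im,d=viewer.read_camera(cam); i=viewer.camera_info(cam); K=i["intrinsics"]
    if cam=="wrist":
        T=i["T_tool_cam"]; R=s["tcp_rot"]@T[:3,:3]; e=s["ee_pos"]+s["tcp_rot"]@T[:3,3]
    else: R,e=i["rotation"],i["eye"]
    v,u=np.mgrid[:420,:560]
    P=np.stack([(u-K[0,2])/K[0,0]*d,-(v-K[1,2])/K[1,1]*d,-d],-1)@R.T+e
    P[d==0]=np.nan
    if save: cv2.imwrite(f"pics/{save}.png",im[:,:,::-1])
    return im,P
def rect(P,m):
    """min-area rect of world xy of masked points: centre, (long,short), yaw of long side"""
    q=P[m][:,:2]; q=q[np.isfinite(q).all(1)]
    (c,(w,h),a)=cv2.minAreaRect((q*1000).astype(np.float32))
    a=np.radians(a)
    if w<h: w,h=h,w; a+=np.pi/2
    a=(a+np.pi/2)%np.pi-np.pi/2
    return np.round(np.array(c)/1000,4),(round(w,1),round(h,1)),round(a,3)
def colour(im,P,name,centre,rad,zlo,zhi):
    m=cv2.inRange(cv2.cvtColor(im,cv2.COLOR_RGB2HSV),*map(np.array,RANGES[name]))>0 if name else np.ones(im.shape[:2],bool)
    m&=(np.hypot(P[...,0]-centre[0],P[...,1]-centre[1])<rad)&(P[...,2]>zlo)&(P[...,2]<zhi)
    m=cv2.morphologyEx(m.astype(np.uint8),cv2.MORPH_OPEN,np.ones((3,3),np.uint8))
    n,l,st,_=cv2.connectedComponentsWithStats(m)
    if name and name!="blue" and n>1: return l==1+st[1:,4].argmax()
    return m>0
def down(th):  # closing line y=(-sin,cos)
    c,s=np.cos(th),np.sin(th); return np.array([[-c,-s,0],[-s,c,0],[0,0,-1.]]).T
E
python3 - <<'E'
from h import *
im,P=shot("top")
print("mat",rect(P,colour(im,P,"green",(.497,-.296),.2,-.02,.03)))
print("yel",rect(P,colour(im,P,"yellow",(.582,.038),.07,.03,.06)))
print("blu",rect(P,colour(im,P,"blue",(.572,-.04),.06,.03,.06)))
print("rib",rect(P,colour(im,P,None,(.62,0),.12,.042,.06)))
hsv=cv2.cvtColor(im,cv2.COLOR_RGB2HSV); near=(np.hypot(P[...,0]-.495,P[...,1]-.314)<.14)
print("red",rect(P,((hsv[...,0]<8)|(hsv[...,0]>172))&(hsv[...,1]>150)&near))
print(viewer.camera_info("wrist")["T_tool_cam"])
for th in(0,.1,np.pi):
    print(th,[None if (q:=solver.inverse_kinematics(p,down(th))) is None else np.round(q,2) for p in([.58,0,.25],[.58,0,.02],[.5,.3,.02],[.5,-.3,.02])])
env.reach([.55,.02,.28],down(-.05))
print(env.sense()["t"])
im,P=shot("wrist","w0"); np.savez("w0.npz",im=im,P=P)
print("yel",rect(P,colour(im,P,"yellow",(.582,.038),.07,.03,.06)))
print("blu",rect(P,colour(im,P,"blue",(.572,-.04),.06,.03,.06)))
print("rib",rect(P,colour(im,P,None,(.62,0),.12,.042,.06)))
E
```

```text
mat (array([ 0.4973, -0.2954]), (218.9, 147.6), np.float64(1.483))
yel (array([0.582 , 0.0424]), (66.2, 48.3), np.float64(-0.044))
blu (array([0., 0.]), (0.0, 0.0), np.float64(0.0))
rib (array([ 0.622 , -0.0031]), (168.5, 12.6), np.float64(1.489))
red (array([0.5557, 0.3274]), (203.8, 6.2), np.float64(-1.354))
[[-4.95913478e-04  9.72282437e-01  2.33808932e-01  6.52758197e-02]
 [ 9.99999224e-01  2.14892501e-04  1.22739917e-03  3.56768616e-04]
 [ 1.14313487e-03  2.33809359e-01 -9.72281789e-01 -1.69993260e-01]
 [ 0.00000000e+00  0.00000000e+00  0.00000000e+00  1.00000000e+00]]
0 [array([-0.52,  0.34,  0.58,  1.77, -0.21,  1.09,  1.7 ]), array([-0.26,  0.62,  0.26,  1.91, -0.25,  0.64,  1.73]), array([-0.64,  0.62,  0.06,  1.89, -0.06,  0.63,  1.02]), array([ 0.09,  0.67,  0.52,  1.92, -0.51,  0.69,  2.49])]
0.1 [array([-0.51,  0.34,  0.57,  1.77, -0.2 ,  1.09,  1.8 ]), array([-0.25,  0.62,  0.25,  1.91, -0.24,  0.64,  1.82]), array([-0.63,  0.62,  0.04,  1.89, -0.04,  0.63,  1.11]), array([ 0.1 ,  0.67,  0.51,  1.91, -0.5 ,  0.69,  2.58])]
3.141592653589793 [array([-0.78,  0.42,  0.96,  1.79, -0.38,  1.13, -1.27]), array([-0.5 ,  0.69,  0.59,  1.93, -0.58,  0.7 , -1.13]), array([-1.02,  0.68,  0.56,  1.92, -0.54,  0.7 , -1.7 ]), array([-0.  ,  0.71,  0.65,  1.92, -0.64,  0.73, -0.54])]
4.525
yel (array([0.5814, 0.0425]), (65.1, 49.3), np.float64(-0.049))
blu (array([ 0.5739, -0.0396]), (49.4, 47.0), np.float64(1.523))
rib (array([ 0.6212, -0.0007]), (168.7, 12.7), np.float64(1.482))
```

View pics/w0.png

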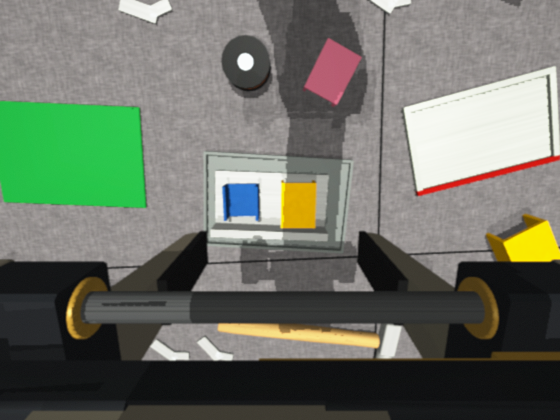

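The tray sits centrally in the wrist view: yellow offcut at (298,204), blue at (242,200), rib below them at about row 230. The mat is at left, the plate with the red edge at right, and the estimates agree. I'll pick yellow first, offset so the inner finger drops into the gap.

```bash
cat >> h.py <<'E'
def st(msg=""):
    s=env.sense(); print(msg,"t",round(s["t"],1),"p",np.round(s["ee_pos"],4),"w",round(s["gripper_width"],4),"gf",round(float(s["grasp_force"]),1),"F",np.round(s["wrist_force"],1)); return s
def pick(xy,th,z,squeeze,zup=.17,keep=.04):
    env.reach([*xy,.13],down(th)); effector.release(); env.movel([*xy,z],rate=.12); st("at")
    effector.grasp(squeeze); s=st("gripped")
    if s["gripper_width"]<keep: raise SystemExit("missed")
    p=s["ee_pos"]; env.movel([p[0],p[1],zup],rate=.15); st("up")
def place(xy,th,z,zup=.17):
    env.reach([*xy,zup-.02],down(th)); env.movel([*xy,z+.02],rate=.15); env.movel([*xy,z],rate=.04); st("down")
    effector.release(); env.pause(.2); env.movel([*xy,zup],rate=.2); st("clear")
def local(o,th,x,y):
    c,s=np.cos(th),np.sin(th); return np.array([o[0]+c*x-s*y,o[1]+s*x+c*y])
MAT=((.4973,-.2954),-.088)
E
python3 - <<'E'
from h import *
pick(local((.5816,.0425),-.049,0,.014),-.049,.016,25)
place(local(*MAT,0,-.05),-.088,.0125)
pick((.574,-.0398),-.048,.016,25)
place(local(*MAT,0,.05),-.088,.0125)
env.reach([.53,-.1,.3],down(-.088))
im,P=shot("wrist","w1")
print("yel",rect(P,colour(im,P,"yellow",(.5,-.34),.07,.025,.045)))
print("blu",rect(P,colour(im,P,"blue",(.5,-.245),.06,.025,.045)))
print("rib",rect(P,colour(im,P,None,(.62,0),.12,.042,.06)))
st()
E
```

```text
at t 6.6 p [0.5829 0.0565 0.0167] w 0.0916 gf 0.0 F [-0.5 -0.9 -0.6]
gripped t 7.3 p [0.5826 0.0559 0.0163] w 0.0497 gf 25.0 F [ 0.8 -4.5  4.3]
up t 8.4 p [0.5818 0.0561 0.169 ] w 0.0496 gf 25.0 F [ 0.2 -0.4 -2.1]
down t 11.6 p [ 0.4928 -0.3453  0.0124] w 0.0497 gf 25.0 F [ 0.2 -1.2 -1.6]
clear t 13.4 p [ 0.4924 -0.3445  0.1689] w 0.0917 gf 0.0 F [ 0.2  0.1 -0.1]
at t 16.0 p [ 0.5746 -0.0399  0.0167] w 0.092 gf 0.0 F [ 0.5  0.7 -0. ]
gripped t 16.7 p [ 0.574  -0.0398  0.0161] w 0.05 gf 25.0 F [-0.4 -0.2  1. ]
up t 17.9 p [ 0.5733 -0.0397  0.1691] w 0.0499 gf 25.0 F [ 0.7  0.1 -2.3]
down t 20.3 p [ 0.5016 -0.2457  0.0124] w 0.0501 gf 25.0 F [ 0.1  0.2 -1.8]
clear t 22.2 p [ 0.501  -0.245   0.1691] w 0.0917 gf 0.0 F [-0.  -0.5 -1. ]
yel (array([ 0.4913, -0.3445]), (65.0, 51.6), np.float64(-0.09))
blu (array([ 0.501 , -0.2445]), (50.3, 45.2), np.float64(1.506))
rib (array([ 0.6213, -0.0008]), (168.5, 12.3), np.float64(1.481))
 t 23.1 p [ 0.529  -0.1013  0.2986] w 0.0919 gf 0.0 F [ 0.3 -0.6 -0.4]
```

View pics/w1.png

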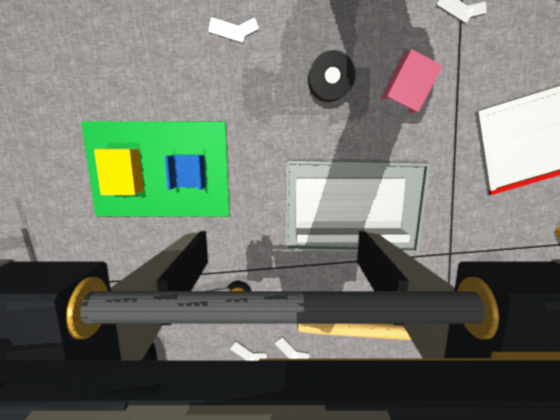

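Both offcuts lie on the mat, yellow at (118,172) and blue at (186,171). The fence in the tray hasn't moved (rib at row 235). Next is the fence.

Run:
```python
from h import *
yp=.217; h=np.pi/2
t=local((.4952,.3140),yp,.04,0)
pick((.6214,-.0012),-.088-h,.0165,60,keep=.009)
place(t,yp-h,.018)
env.reach([.5,.17,.3],down(0))
im,P=shot("wrist","w2")
print("rib",t,rect(P,colour(im,P,None,t,.12,.041,.06)))
b=(np.hypot(P[...,0]-.495,P[...,1]-.314)<.08)
print("foot z range",np.nanpercentile(P[...,2][b&(P[...,2]<.03)],[5,50,95]))
st()
```

```text
at t 25.7 p [ 0.6221 -0.0014  0.0173] w 0.092 gf 0.0 F [0.  0.  0.5]
gripped t 26.8 p [ 0.6215 -0.0012  0.0165] w 0.0117 gf 60.0 F [ 0.8 -0.1 -1.1]
up t 28.0 p [ 0.6208 -0.001   0.169 ] w 0.0121 gf 60.0 F [-0.4 -0.3 -4.9]
down t 30.8 p [0.5343 0.3225 0.0177] w 0.0112 gf 60.0 F [-0.6  0.9 -3.8]
clear t 33.2 p [0.5334 0.3225 0.1689] w 0.092 gf 0.0 F [ 0.3 -0.3 -0.8]
rib [0.53426191 0.32261204] (array([0.5339, 0.3224]), (170.0, 12.5), np.float64(-1.354))
foot z range [-5.58830082e-05  9.47139959e-03  1.15726960e-02]
 t 34.4 p [0.4996 0.1706 0.299 ] w 0.0917 gf 0.0 F [-0.1  0.4  0.2]
```

View pics/w2.png

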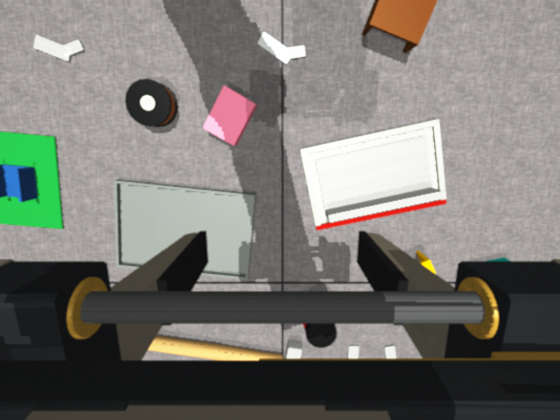

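Fence lies centred in the plate frame, rib along the red edge (at about (385,205)). The tray is empty. Now blue into the tray, with a check before nesting.

Run:
```python
from h import *
env.reach([.53,.0,.3],down(-.088))
im,P=shot("wrist")
m=colour(im,P,None,(.585,.005),.135,.008,.02)
print("tray",r:=rect(P,m))
o=r[0] if abs(r[1][0]-220)<8 and abs(r[1][1]-146)<8 else np.array([.585,.004]); print(o)
pick(local(*MAT,0,.05),-.088,.0125,25)
place(o,-.088,.012)
env.reach([.53,-.1,.3],down(-.088))
im,P=shot("wrist","w3")
print("yel",rect(P,colour(im,P,"yellow",(.493,-.345),.07,.025,.045)))
print("blu",rect(P,colour(im,P,"blue",o,.06,.025,.045)))
st()
```

```text
tray (array([0.5838, 0.0102]), (220.8, 146.5), np.float64(1.463))
[0.5838 0.0102]
at t 37.6 p [ 0.5022 -0.2459  0.0131] w 0.0916 gf 0.0 F [ 0.6 -1.1 -0.7]
gripped t 38.4 p [ 0.5017 -0.2456  0.0126] w 0.0499 gf 25.0 F [-0.3  0.   1.2]
up t 39.6 p [ 0.5012 -0.2452  0.1691] w 0.0499 gf 25.0 F [ 1.  -0.7 -2.4]
down t 42.2 p [0.5837 0.0101 0.0117] w 0.0498 gf 25.0 F [ 0.2 -0.8 -1. ]
clear t 44.1 p [0.583  0.0105 0.169 ] w 0.0919 gf 0.0 F [-0.5  0.3 -0.1]
yel (array([ 0.4919, -0.3447]), (66.3, 51.8), np.float64(-0.088))
blu (array([0.5833, 0.0098]), (50.1, 47.1), np.float64(1.457))
 t 44.9 p [ 0.53   -0.0977  0.2982] w 0.0921 gf 0.0 F [ 0.2 -0.3  0.7]
```

View pics/w3.png

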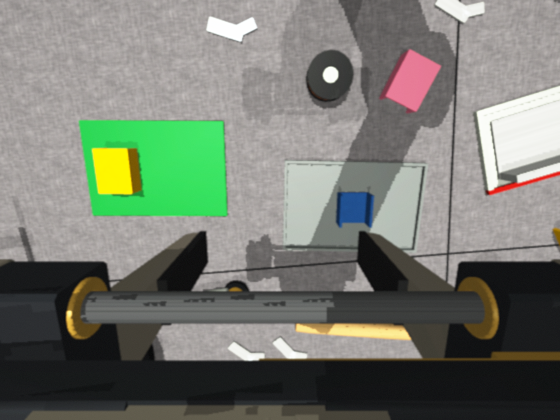

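Blue sits legs up in the tray at (355,208), yellow is still on the mat at (117,171). Now nesting, with a force check on the way down.

Run:
```python
from h import *
th=-.088-np.pi/2
pick((.4924,-.345),th,.0165,30,keep=.06)
o=np.array([.5836,.0100]); t=local(o,-.088,0,-.012)
env.reach([*t,.15],down(th)); env.movel([*t,.052],rate=.15); f0=st("above")["wrist_force"][2]
for z in (.044,.036,.028,.0235,.0198):
    env.movel([*t,z],rate=.03); s=st("z")
    if s["wrist_force"][2]-f0>8: print("contact, stop"); raise SystemExit
effector.release(); env.pause(.3); env.movel([*t,.17],rate=.2)
env.reach([.52,.0,.26],down(-.088))
im,P=shot("wrist","w4")
m=colour(im,P,"yellow",t,.07,.02,.06)
print("yel",rect(P,m),"z",np.nanpercentile(P[m][:,2],[5,50,95]),"target",t)
st()
```

```text
at t 47.4 p [ 0.4928 -0.3455  0.0172] w 0.0921 gf 0.0 F [ 0.1 -0.6  0.1]
gripped t 47.9 p [ 0.4926 -0.345   0.0168] w 0.0654 gf 30.0 F [-0.7  0.5  3. ]
up t 49.0 p [ 0.4922 -0.3444  0.1691] w 0.0652 gf 30.0 F [-0.4  1.2 -2.1]
above t 51.2 p [ 0.5832 -0.0026  0.0527] w 0.0648 gf 30.0 F [-0.  -0.1 -1.4]
z t 51.6 p [ 0.5825 -0.0018  0.044 ] w 0.0653 gf 30.0 F [-0.4 -0.5 -2.2]
z t 52.0 p [ 0.5824 -0.002   0.0358] w 0.0652 gf 30.0 F [-0.1 -0.2 -3. ]
z t 52.4 p [ 0.5824 -0.002   0.0278] w 0.0652 gf 30.0 F [-0.5  0.  -1.9]
z t 52.7 p [ 0.5824 -0.0019  0.0233] w 0.0652 gf 30.0 F [ 0.5 -0.6 -1.8]
z t 53.0 p [ 0.5828 -0.002   0.0198] w 0.0654 gf 30.0 F [ 0.2 -0.1 -1.2]
yel (array([ 0.5822, -0.002 ]), (66.2, 49.7), np.float64(-0.091)) z [0.03543638 0.03676125 0.03810577] target [ 0.58254536 -0.00195357]
 t 55.9 p [0.5198 0.     0.2592] w 0.0918 gf 0.0 F [ 0.1  0.1 -0.4]
```

View pics/w4.png

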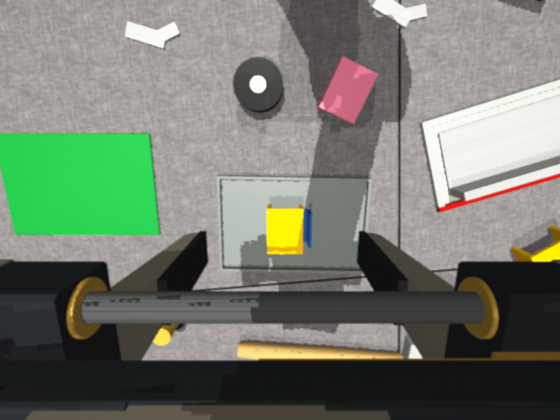

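Yellow lies level over blue at (285,230), with blue's outer leg showing at (309,228). Its top is at 37 mm, which is the nested height, so I'm handing in.

```bash
python3 -c "
from h import *
print(workorder.finish_job())"
```

```text
the job is handed in; nothing more can be done
None
```

The job is handed in at about 56 s of the 128 s allowed, with no verdict returned; the last wrist pictures showed the fence centred in the plate frame with its rib on the red side, and yellow nested level over blue in the tray.

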